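Gauge two sleeves and pull the spring tester to its mark

TASK

Two steel sleeves look alike, but only one goes over the upright pin on the slide of the spring tester: seat that one fully down on the pin, and put the one that does not fit in the white tray. Then, gripping the seated sleeve, pull the slide out by it against its spring until the black pointer is level with the fin of the mark clip, and finish while holding it there: do not let go. Do not shift the mark clip or disturb the beaker, dropper bottle and brass weight.

Things in the scene. Friction and masses are not known exactly. Their poses are not given: they have to be found in the camera images.
- sleeve_a_mid (a point): centre of sleeve_a: a plain steel sleeve (tube), 30 mm outer diameter, 50 mm tall, standing on end, about 120 g. Its centre (on the axis, 25 mm above its lower end); z along its axis. sleeve_a and sleeve_b look the same from outside: one has a 15 mm bore and goes over the 12 mm pin, the other a 9 mm bore and stops on the pin's tapered tip, about 25 mm short of seating. Which is which is found by trying (or looking into the bore).
- sleeve_b_mid (a point): centre of sleeve_b: the other sleeve, same outside as sleeve_a (30 mm diameter, 50 mm tall, 120 g); see sleeve_a for the bores. Its centre, 25 mm above its lower end
- tester: the spring tester, a fixed aluminium base 270 x 116 mm, 10 mm thick, with two guide rods, a grey slide between them, a round spring housing behind. Origin at the centre of its underside, on the bench. Its -x axis is the direction in which the slide is pulled out (roughly toward the robot); +y is the side with the white scale bar. Apart from the slide's pin and the mark clip's 38 mm fin nothing on it is higher than 38 mm above the bench
- pin_foot (a point): foot of the upright pin, on the slide's flat top, 38 mm above the bench: a seated sleeve's lower end rests here (its centre then 25 mm above this point). The pin is steel, 12 mm in diameter, 30 mm tall, its top 8 mm tapered to 5 mm. Moves with the slide; axes as the tester's. The slide's top is 40 mm (x) by 66 mm (y)
- slide (a joint): how far the slide is pulled out along the tester's -x, m: 0 = home (where the spring returns it), 0.075 = far stop. The spring pulls back with about 3.6 N at home plus 0.9 N per 10 mm
- pointer (a point): tip of the slide's small black pointer on the +y side, 26 mm above the bench; moves with the slide, 48 mm to the pin's +y side and at the pin's x
- mark (a joint): position of the mark clip on the scale bar, m, on the same scale as the slide: pointer and fin are level when joint slide = joint mark. Between 0.035 and 0.065; stays where it is set, leave it there
- mark_fin (a point): the black fin of the mark clip on the white scale bar (3 mm wide, 38 mm high above the bench), at the pointer's height; axes as the tester's. Pointer and fin are level when they have the same position along the tester's x
- tray_in (a point): centre of the inner floor of the white open tray for the sleeve that does not fit, outer size 120 (its x) x 100 (its y) x 18 mm, wall 4 mm, loose on the bench; floor about 4 mm above the bench
- beaker: clear beaker with some amber content, 70 mm wide, 86 mm tall; a bystander, leave it alone. Origin at the centre of its underside
- dropper: brown glass dropper bottle, 33 mm wide, 100 mm tall; a bystander, leave it alone. Origin at the centre of its underside
- weight: small brass check weight with a knob, 22 mm wide, 30 mm tall; a bystander, leave it alone. Origin at the centre of its underside
Mind the look-alikes: they are no part of the job. What is shaped like the part that bears sleeve_b_mid but green or red is not meant.

How it is judged:
By the outcome, as a careful person would: the job done as asked, in the order asked, and still so for the second after the job is handed in, while the arm keeps its last pose, push and grip.
It also fails if it takes over 58 s, if anything falls off the work surface, if the arm or the gripper's body presses on something with over 40 N, if the wrist force passes 120 N, or if a joint passes its speed limit or range.

ROBOT

A 7-joint arm with a two-finger parallel gripper is mounted at the origin on a cart in front of the work surface, level with it; the furniture and walls round the work are solid. World frame = base frame: x ahead of the robot, y to its left, z up, the work surface at z = 0. Lengths are in m, angles in rad, forces in N, time in s.
With the tool pointing down it reaches from about 0.4 to 0.85 m from the base axis. Payload 10.4 kg.
Tool frame: the origin (TCP) lies at the very end of the fingers, on their centre line; the grasp point (between the pads) lies 19 mm behind it; z points along the fingers, y is the direction in which the jaws open and shut (so a half turn about z gives the same grasp; the last joint's range is limited). The gripper opens to 85 mm and grips with 20 to 120 N. Pads are 22 mm wide; open, the fingers measure 114 mm over their backs; the gripper's body (76 mm by 85 mm) begins 54 mm behind the grasp point. The pads swing forward as they close: fully open they stand 13 mm farther back than shut.
Start: joints at [1.09, 0.332, -0.065, 1.46, 0.022, 1.35, -0.088], TCP at [0.276, -0.561, 0.231] pointing down, gripper open.
Joint ranges: [-2.6, 2.6], [-0.5, 2.12], [-1.47, 1.34], [0.16, 2.42], [-1.27, 4.41], [0.06, 2.06], [-2.6, 2.6]. Speed limits (rad/s): [2.22, 2.22, 2.79, 2.79, 3.14, 3.14, 3.14].

INTERFACE

Orientations are given as a unit quaternion [x, y, z, w].
In Python, from workcell import get_obs, camera, camera_info, hand_in gives the robot as it stands.
- The arm moves only by the tool move_arm, never from a script. Its argument "moves" is a list of rows, each a list of 3 entries, a list of its own where there are three numbers: the shift along the tool's x, y, z in units of 25 mm (1.0 is 25 mm), then the turn, a rotation vector about the tool's x, y, z in degrees, then the opening, from 0 (shut) to 1 (fully open). A call has 1 to 5 rows; each row shifts and turns the commanded pose from where the row before left it, along the tool's axes as they then stand; what a row does not reach is not made up. A row lasts 1/8 s, in which the tool goes at most 62.5 mm and 10.7 degrees, less where a joint would pass 70% of its speed; a pose out of reach is approached as far as the arm can. A call is refused whole if a number of a shift passes 1 or a number of a turn 10.7, either way. A call with a gripper value outside its range is refused whole. The fingers move at their own pace and stop on an object; "squeeze" is the grip in N (left out, the last holds). Time passes only in rows, so rows that do not move let the fingers close. It gives the time, the measured TCP pose, the force and the opening at its end, in the units of the state.
- get_obs(): the state, without advancing time (a new reading comes with each control period).
- camera(name): name is "side" or "top"; returns the picture (420x560x3 uint8, red, green, blue); there is no depth.
- camera_info(name): a dict with "fx", "fy", "cx", "cy" (pixels), "origin" and "rotation" of the camera in the world. Camera axes: x right, y down, z forward; pixel columns grow to the right and rows downward; lengths in m; the calibration is good to about 2 mm. A picture is of the moment at which its call begins. camera_info takes no time and is no camera call.
- hand_in(): hands the job in, once; it reports no verdict.
The state is a dict: "clock": time; "joint_pos": joint angles; "joint_velocities": joint speeds; "tau": joint torques, N m; "position": TCP position; "ee_rot": TCP orientation; "ft_force": force on the tool from outside, world axes, zero at the start; "torque": the same for the moment, N m; "grip_width": opening from 0.0 (shut) to 1.0 (fully open).
Only numpy, scipy, OpenCV 4.12 (cv2) and the standard library are available. Lean on these libraries where they do the work, as an engineer would, in place of code of your own. Each camera call takes 0.05 s, during which the arm holds its last target. There are 200 camera calls.

## Working session

There is one attempt and no reset: what is moved stays moved. The work goes in short steps, Python scripts to look and compute and a tool call to move; the robot and the scene stay as the last step left them, time stands still between calls to the robot, and variables do not carry over. Pictures are saved under pics/ and viewed, about 8 in all and at most 12, crops included, and the job is handed in when it is done.

Besides the shell and the picture viewer there is one more tool, called after ">>>" as name(argument=value, ...), one argument or row to a line, values as JSON. move_arm: Moves the arm, as the interface text tells. Its arguments: {"type":"object","properties":{"moves":{"type":"array","items":{"type":"array"}},"squeeze":{"type":"number"}},"required":["moves"]}

```bash
mkdir -p pics; ls
cat > h.py <<'E'
import numpy as np, cv2
from workcell import get_obs, camera, camera_info, hand_in
def snap(n,f):
    im=camera(n); cv2.imwrite('pics/'+f,im[:,:,::-1]); return im
def ray(n,u,v,z):
    c=camera_info(n); R=np.array(c['rotation']); o=np.array(c['origin'])
    d=R@np.array([(u-c['cx'])/c['fx'],(v-c['cy'])/c['fy'],1]); return o+d*(z-o[2])/d[2]
def proj(n,p):
    c=camera_info(n); q=np.array(c['rotation']).T@(np.array(p)-c['origin']); return q[0]/q[2]*c['fx']+c['cx'],q[1]/q[2]*c['fy']+c['cy']
E
python3 - <<'E'
from h import *
snap('top','t0.png');snap('side','s0.png')
for n in('top','side'):print(camera_info(n))
print(get_obs())
E
```

```text
pics
{'fx': 500.95699454356657, 'fy': 500.95699454356657, 'cx': 277.5073110881602, 'cy': 216.55004397022847, 'origin': array([0.48388412, 0.01024664, 1.30216024]), 'rotation': array([ 0.71086378, -0.70284954,  0.01452792, -0.02154432])}
{'fx': 380.28718207608813, 'fy': 380.28718207608813, 'cx': 279.7231907851718, 'cy': 211.44519912995474, 'origin': array([0.55216049, 0.78774163, 0.52215301]), 'rotation': array([-3.93920433e-03,  8.65654743e-01, -5.00625678e-01,  5.28592789e-04])}
{'clock': 0.1, 'joint_pos': array([ 1.09039642,  0.33278268, -0.06471685,  1.46088488,  0.02160365,
        1.34989289, -0.08850814]), 'joint_velocities': array([ 0.00224902, -0.00073453,  0.00012635, -0.00299193, -0.00086711,
        0.0021747 , -0.00165672]), 'tau': array([ 2.22582552e-03, -6.26744556e+01,  4.97684930e-02, -3.92431533e+01,
        1.64227380e-02,  6.99827709e-03, -4.35359789e-05]), 'position': array([ 0.27608656, -0.56032931,  0.23059861]), 'ee_rot': array([ 9.73913175e-01,  2.26920082e-01, -1.71930368e-04, -6.12368706e-04]), 'ft_force': array([ 0.26689974,  0.39648656, -0.40136283]), 'torque': array([ 0.00091006, -0.03557069,  0.01609881]), 'grip_width': 0.9997578577675948}
```

```bash
sed -i "s/R=np.array(c\['rotation'\])/R=Rot(c)/; s/np.array(c\['rotation'\]).T/Rot(c).T/" h.py
cat >> h.py <<'E'
from scipy.spatial.transform import Rotation
def Rot(c): return Rotation.from_quat(c['rotation']).as_matrix()
E
python3 -c "
from h import *
print(Rot(camera_info('top')),Rot(camera_info('side')))"
```

```text
[[ 0.01158294 -0.99863456  0.05093958]
 [-0.99988654 -0.01107674  0.01020827]
 [-0.00963008 -0.05105205 -0.99864956]] [[-0.99996841 -0.00629073  0.00485929]
 [-0.00734924  0.49871683 -0.86673382]
 [ 0.00302898 -0.86674215 -0.4987473 ]]
```

View pics/t0.png

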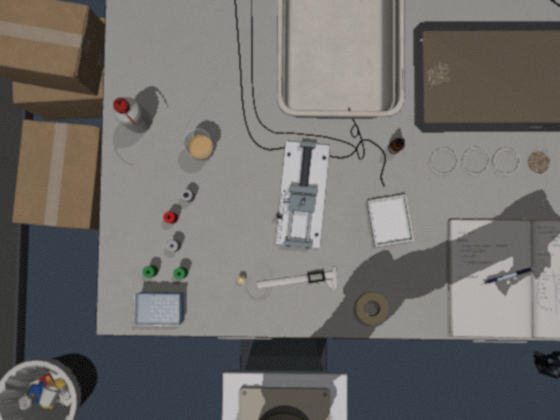

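View pics/s0.png

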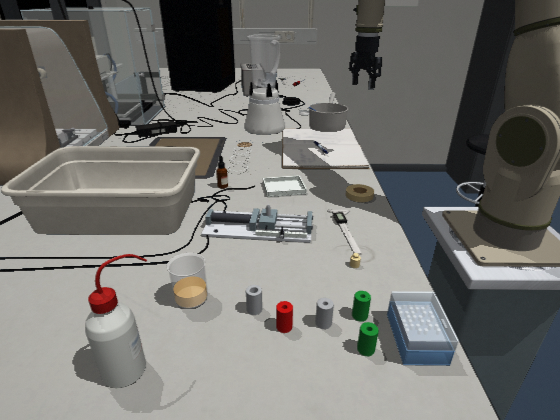

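Top view: grey sleeves at about (187,196) and (172,245). The look-alikes are red (170,217) and green (150,271), (180,272), excluded by colour. The tester is at about (303,195) and the tray at (390,220). One enlarged crop will confirm this and let me look into the bores.

Run:
```python
from h import *
im=cv2.imread('pics/t0.png')
a=cv2.resize(im[175:265,140:210],None,fx=6.5,fy=6.5,interpolation=cv2.INTER_CUBIC)
b=cv2.resize(im[135:255,270:335],None,fx=4.9,fy=4.9,interpolation=cv2.INTER_CUBIC)
h=min(a.shape[0],b.shape[0]);cv2.imwrite('pics/c1.png',np.hstack([a[:h],b[:h]]))
print(a.shape,b.shape)
hsv=cv2.cvtColor(im,cv2.COLOR_BGR2HSV)
for nm,p in dict(s1=(187,195),s2=(172,244)).items(): print(nm,ray('top',*p,.05))
for p in [(303,195),(390,220)]:print(ray('top',*p,0.01))
```

```text
(585, 455, 3) (588, 318, 3)
s1 [0.59945078 0.25109958 0.05      ]
s2 [0.47609099 0.28611882 0.05      ]
[ 0.60635212 -0.04185414  0.01      ]
[ 0.54411046 -0.26646809  0.01      ]
```

View pics/c1.png

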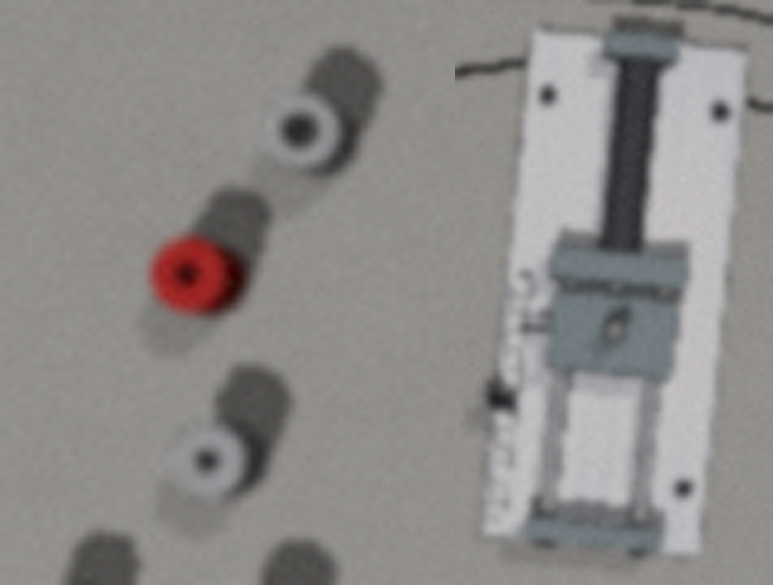

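The upper grey sleeve, crop (303,130), has the wider bore, and the lower one, crop (207,460), the narrow one. So the upper goes on the pin and the lower goes in the tray. The red one is out by colour. The fin is at crop (500,398) and the pin near (613,330). Next I measure these.

Run:
```python
from h import *
im=cv2.imread('pics/t0.png')
A=lambda x,y:((x+.5)/6.5-.5+140,(y+.5)/6.5-.5+175)
B=lambda x,y:((x-455+.5)/4.9-.5+270,(y+.5)/4.9-.5+135)
print('big',ray('top',*A(303,130),.05),'small',ray('top',*A(207,460),.05))
# sleeves: blob of bright grey, low sat
for p in (A(303,130),A(207,460)):
    u,v=map(int,np.round(p)); r=im[v-10:v+11,u-10:u+11].astype(int); m=(r.min(2)>135)&(r.max(2)-r.min(2)<40)
    (c,rad)=cv2.minEnclosingCircle(np.argwhere(m)[:,::-1].astype(np.float32)); print('blob',m.sum(),c[0]+u-10,c[1]+v-10,rad, ray('top',c[0]+u-10,c[1]+v-10,.05))
C=[ray('top',*B(*q),.01)[:2] for q in[(535,30),(747,48),(484,535),(700,553)]]
print(C,'len',np.linalg.norm(C[0]-C[2]),np.linalg.norm(C[1]-C[3]),'w',np.linalg.norm(C[0]-C[1]))
o=sum(C)/4; d=(C[0]-C[2]+C[1]-C[3]); d/=np.linalg.norm(d); n=np.array([-d[1],d[0]])
print('origin',o,'yaw',np.degrees(np.arctan2(d[1],d[0])))
for nm,q,z in [('pintop',(620,317),.066),('pinbase',(608,337),.04),('slTL',(557,280),.038),('slTR',(683,290),.038),('slBL',(548,370),.038),('slBR',(672,380),.038),('pointer',(537,326),.026),('fintop',(498,396),.038)]:
    P=ray('top',*B(*q),z); print(nm,P,'tester',(P[:2]-o)@d,(P[:2]-o)@n)
print('tray',ray('top',390,220,.018))
for n_,P in [('big',[.6,.25,.05])]: print(proj('side',P))
a=cv2.imread('pics/s0.png')[180:340,190:350]; cv2.imwrite('pics/c2.png',cv2.resize(a,None,fx=3.7,fy=3.7,interpolation=cv2.INTER_CUBIC))
```

```text
big [0.60049581 0.25315503 0.05      ] small [0.47271356 0.28748926 0.05      ]
blob 164 186.0 195.0 14.14223575592041 [0.59942391 0.25361682 0.05      ]
blob 218 171.0 245.0 14.14223575592041 [0.4735653 0.2885688 0.05     ]
[array([0.74762544, 0.00382735]), array([ 0.73907168, -0.10872276]), array([0.47949763, 0.02775932]), array([ 0.47137884, -0.08576143])] len 0.2691937248998017 0.26867579339181774 w 0.11287468262263639
origin [ 0.6093934  -0.04072438] yaw -5.001597694401521
pintop [ 0.59038655 -0.04037332  0.066     ] tester -0.018965075876078583 -0.0013073616040352458
pinbase [ 0.58222205 -0.03534968  0.04      ] tester -0.027536473730304826 0.0029853369519800966
slTL [ 0.61163112 -0.0088015   0.038     ] tester -0.0005539511498725454 0.031996420710814856
slTR [ 0.60713691 -0.07391821  0.038     ] tester 0.0006460570768651037 -0.0332641655825091
slBL [ 0.5649726 -0.004638   0.038    ] tester -0.04739779602962746 0.03207621432565476
slBR [ 0.56050811 -0.06860753  0.038     ] tester -0.04626819093126449 -0.0320389738517733
pointer [0.58866138 0.00119424 0.026     ] tester -0.024307690540058033 0.039951511040518604
fintop [0.55125485 0.02100295 0.038     ] tester -0.06329877638631451 0.05642356779537162
tray [ 0.54373759 -0.2647549   0.018     ]
(np.float64(255.16742139825746), np.float64(287.71607976165814))
```

View pics/c2.png

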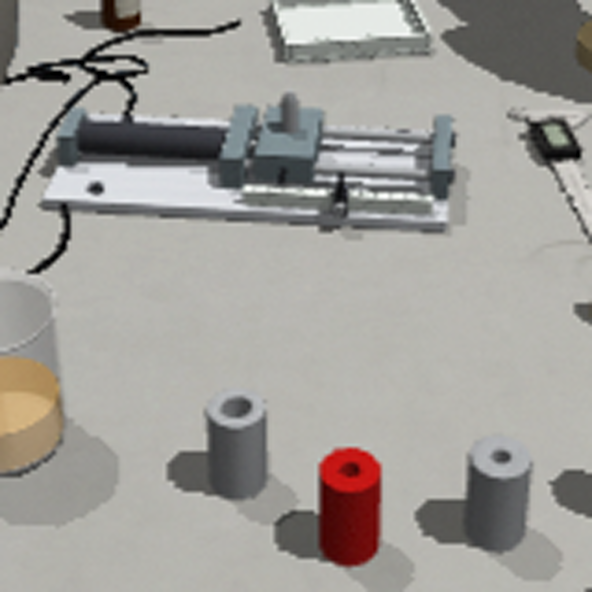

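The side crop confirms it: the wide bore is at (236,405), the narrow one at (500,455). The pin top is at (291,97), the pointer at (283,175) and the fin at (341,190).

Run:
```python
from h import *
o=np.array([.6094,-.0407]);t=np.radians(-5.0);d=np.array([np.cos(t),np.sin(t)]);n=np.array([-d[1],d[0]])
S=lambda x,y:((x+.5)/3.7-.5+190,(y+.5)/3.7-.5+180)
for nm,q,z in [('pintop',(291,95),.068),('pinfoot',(288,131),.038),('pointer',(283,173),.026),('fintop',(341,175),.038),('finbot',(341,190),.026),('big top',(236,405),.05),('small top',(500,455),.05),('bigbot',(236,490),0),('smallbot',(497,544),0)]:
    P=ray('side',*S(*q),z); print(nm,P,(P[:2]-o)@d,(P[:2]-o)@n)
for p in [(-.024,0,.068),(-.024,0,.038)]:
    P=np.r_[o+p[0]*d+p[1]*n,p[2]]; u,v=proj('top',P); print('expected top crop',(u-270)*4.9+455,(v-135)*4.9)
```

```text
pintop [ 0.58498229 -0.03143368  0.068     ] -0.025132410119709733 0.007102910819885007
pinfoot [ 0.58750175 -0.03514209  0.038     ] -0.02229932106090094 0.0036282010946428298
pointer [ 0.58975214 -0.00069838  0.026     ] -0.023059461838681315 0.03813698152456062
fintop [0.55138917 0.02033396 0.038     ] -0.06310954038259554 0.05574573124646287
finbot [0.55132225 0.01954439 0.026     ] -0.06310738992996118 0.05495332939608356
big top [0.6029723  0.25379701 0.05      ] -0.03207034278406169 0.292816151664382
small top [0.47520255 0.28758273 0.05      ] -0.16229851500475598 0.31533743683863774
bigbot [0.60404083 0.26130551 0.        ] -0.031660296020460665 0.3003892037529137
smallbot [0.47437476 0.29612498 0.        ] -0.16386765669539904 0.3237750351953622
expected top crop 614.625052902083 324.35575446995546
expected top crop 612.28035735699 329.1016306585827
```

>>> move_arm(
  moves=[
    [[0,0,0],[0,0,10.4],0.55],
    [[0,0,0],[0,0,10.4],0.55],
    [[0,0,0],[0,0,10.4],0.55],
    [[1,-1,0],[0,0,0],0.55],
    [[1,-1,0],[0,0,0],0.55],
  ],
)

```text
clock: 0.72
position: [0.3307, -0.5145, 0.2308]
ee_rot: [0.999, -0.044, -0.0, -0.0]
ft_force: [-0.7, 0.4, -0.7]
grip_width: 0.548
```

>>> move_arm(
  moves=[
    [[1,-1,0],[0,0,0],0.55],
    [[1,-1,0],[0,0,0],0.55],
    [[1,-1,0],[0,0,0],0.55],
    [[1,-1,0],[0,0,0],0.55],
    [[1,-1,0],[0,0,0],0.55],
  ],
)

```text
clock: 1.35
position: [0.4664, -0.4005, 0.2309]
ee_rot: [0.999, -0.043, -0.0, -0.0]
ft_force: [0.3, -0.2, 0.7]
grip_width: 0.548
```

>>> move_arm(
  moves=[
    [[1,-1,0],[0,0,0],0.55],
    [[1,-1,0],[0,0,0],0.55],
    [[1,-1,0],[0,0,0],0.55],
    [[0,-1,0],[0,0,0],0.55],
    [[0,-1,0],[0,0,0],0.55],
  ],
)

```text
clock: 1.98
position: [0.5514, -0.2824, 0.2306]
ee_rot: [0.999, -0.043, -0.001, -0.0]
ft_force: [0.2, -1.3, 1.2]
grip_width: 0.551
```

>>> move_arm(
  moves=[
    [[0,-1,0],[0,0,0],0.55],
    [[0,-1,0],[0,0,0],0.55],
    [[0,-1,0],[0,0,0],0.55],
    [[0,-1,0],[0,0,0],0.55],
    [[0,-1,0],[0,0,0],0.55],
  ],
)

```text
clock: 2.6
position: [0.5619, -0.1581, 0.2309]
ee_rot: [0.999, -0.043, -0.0, -0.0]
ft_force: [0.0, 0.6, 0.0]
grip_width: 0.552
```

>>> move_arm(
  moves=[
    [[0,-1,0],[0,0,0],0.55],
    [[0,-1,0],[0,0,0],0.55],
    [[0,-1,0],[0,0,0],0.55],
    [[0,-1,0],[0,0,0],0.55],
    [[0,-1,0],[0,0,0],0.55],
  ],
)

```text
clock: 3.22
position: [0.5728, -0.0336, 0.231]
ee_rot: [0.999, -0.043, -0.0, 0.0]
ft_force: [0.0, 0.4, 0.4]
grip_width: 0.549
```

>>> move_arm(
  moves=[
    [[0,-1,0],[0,0,0],0.55],
    [[0,-1,0],[0,0,0],0.55],
    [[0,-1,0],[0,0,0],0.55],
    [[0,-1,0],[0,0,0],0.55],
    [[0,-1,0],[0,0,0],0.55],
  ],
)

```text
clock: 3.85
position: [0.5836, 0.0909, 0.2309]
ee_rot: [0.999, -0.043, -0.0, 0.0]
ft_force: [0.6, 0.3, 1.0]
grip_width: 0.55
```

>>> move_arm(
  moves=[
    [[0,-1,0],[0,0,0],0.55],
    [[0,-1,0.5],[0,0,0],0.55],
    [[0,-1,1],[0,0,0],0.55],
    [[0,-1,1],[0,0,0],0.55],
    [[0,-1,1],[0,0,0],0.55],
  ],
)

```text
clock: 4.47
position: [0.5944, 0.2153, 0.1426]
ee_rot: [0.999, -0.043, -0.0, 0.0]
ft_force: [1.0, 1.4, 0.1]
grip_width: 0.553
```

>>> move_arm(
  moves=[
    [[0,0,0],[0,0,0],0.55],
  ],
)

```text
clock: 4.6
position: [0.5927, 0.2165, 0.1412]
ee_rot: [0.999, -0.042, -0.002, 0.0]
ft_force: [-0.2, -0.0, -0.2]
grip_width: 0.547
```

>>> move_arm(
  moves=[
    [[0.2,-0.8,0],[0,0,0],0.55],
    [[0,-0.7,0],[0,0,0],0.55],
    [[0,0,1],[0,0,0],0.55],
    [[0,0,0.5],[0,0,0],0.55],
    [[0,0,0],[0,0,0],0.55],
  ],
)

```text
clock: 5.22
position: [0.6024, 0.251, 0.1056]
ee_rot: [0.999, -0.044, -0.001, 0.001]
ft_force: [0.5, 0.5, -0.4]
grip_width: 0.553
```

Run:
```python
from h import *
s=snap('side','s1.png');t=snap('top','t1.png')
a=cv2.resize(s[200:330,190:320],None,fx=4,fy=4,interpolation=2);b=cv2.resize(t[155:285,135:200],None,fx=4,fy=4,interpolation=2)
cv2.imwrite('pics/c3.png',np.hstack([a,b])[:,:,::-1]); print(get_obs()['position'])
```

```text
[0.60322009 0.25145237 0.10708584]
```

View pics/c3.png

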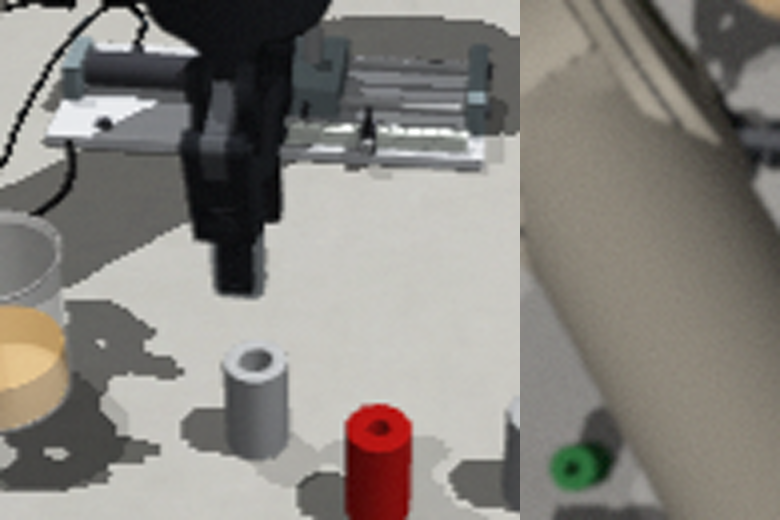

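Side view: finger tips at crop (240,293), sleeve bore at (255,358). The arm blocks the top camera. I compare the two in world x.

Run:
```python
from h import *
for p in [(.603,.2515,.107),(.603,.285,.107),(.601,.2535,.05),(.601,.2535,.0)]:
    u,v=proj('side',p);print(p,(u-190)*4,(v-200)*4)
print(ray('side',190+255/4,200+358/4,.05),ray('side',190+256/4,200+450/4,.0))
```

```text
(0.603, 0.2515, 0.107) 249.9030652874742 254.1845181998765
(0.603, 0.285, 0.107) 244.39944393992596 303.11561141508196
(0.601, 0.2535, 0.05) 258.0111233825553 355.9727677674193
(0.601, 0.2535, 0.0) 261.1689654191065 436.374055484564
[0.60229117 0.25489024 0.05      ] [0.60287192 0.26241163 0.        ]
```

>>> move_arm(
  moves=[
    [[0,-0.1,1],[0,0,0],0.55],
    [[0,0,1],[0,0,0],0.55],
    [[0,0,1],[0,0,0],0.55],
    [[0,0,0.6],[0,0,0],0.55],
    [[0,0,0],[0,0,0],0.55],
  ],
)

```text
clock: 5.95
position: [0.6028, 0.2538, 0.016]
ee_rot: [0.999, -0.043, -0.0, 0.0]
ft_force: [0.6, -0.2, 0.3]
grip_width: 0.55
```

>>> move_arm(
  moves=[
    [[0,0,0],[0,0,0],0.2],
    [[0,0,0],[0,0,0],0.2],
    [[0,0,0],[0,0,0],0.2],
    [[0,0,0],[0,0,0],0.2],
    [[0,0,0],[0,0,0],0.2],
  ],
  squeeze=50,
)

```text
clock: 6.58
position: [0.604, 0.2545, 0.0178]
ee_rot: [0.999, -0.043, 0.001, -0.0]
ft_force: [-0.6, 0.9, 7.2]
grip_width: 0.329
```

>>> move_arm(
  moves=[
    [[0,0,-0.5],[0,0,0],0.2],
    [[0,0,-1],[0,0,0],0.2],
    [[0,0,-1],[0,0,0],0.2],
    [[0,0,-1],[0,0,0],0.2],
    [[0,0.5,-0.5],[0,0,0],0.2],
  ],
)

```text
clock: 7.2
position: [0.6021, 0.2426, 0.1183]
ee_rot: [0.999, -0.043, 0.001, -0.001]
ft_force: [0.6, -0.9, -2.0]
grip_width: 0.333
```

>>> move_arm(
  moves=[
    [[0.3,1,0],[0,0,0],0.2],
    [[0,1,0],[0,0,0],0.2],
    [[0,1,0],[0,0,0],0.2],
    [[0,1,0],[0,0,0],0.2],
    [[0,1,0],[0,0,0],0.2],
  ],
)

```text
clock: 7.82
position: [0.598, 0.1144, 0.116]
ee_rot: [0.999, -0.044, -0.0, 0.0]
ft_force: [-0.0, -0.3, -0.7]
grip_width: 0.331
```

>>> move_arm(
  moves=[
    [[0,1,0],[0,0,0],0.2],
    [[0,1,0],[0,0,0],0.2],
    [[0,1,0],[0,0,0],0.2],
    [[0,1,0],[0,0,0],0.2],
    [[0,1,0],[0,0,0],0.2],
  ],
)

```text
clock: 8.45
position: [0.587, -0.0099, 0.1161]
ee_rot: [0.999, -0.044, -0.0, 0.0]
ft_force: [0.0, -0.6, -0.9]
grip_width: 0.332
```

>>> move_arm(
  moves=[
    [[0,1,0],[0,0,0],0.2],
    [[0,0.2,0],[0,0,0],0.2],
    [[0,0,0],[0,0,0],0.2],
    [[0,0,0],[0,0,0],0.2],
  ],
)

```text
clock: 8.95
position: [0.5852, -0.0366, 0.1163]
ee_rot: [0.999, -0.043, -0.0, -0.0]
ft_force: [-0.0, 1.0, -1.6]
grip_width: 0.331
```

Run:
```python
from h import *
s=snap('side','s2.png');t=snap('top','t2.png')
a=cv2.resize(s[140:250,220:330],None,fx=5,fy=5,interpolation=2);b=cv2.resize(t[150:260,275:325],None,fx=5,fy=5,interpolation=2)
cv2.imwrite('pics/c4.png',np.hstack([a,b])[:,:,::-1]); p=get_obs()['position'];print(p)
for q in [(p[0],p[1],.1),(.586,-.0387,.068)]:
    u,v=proj('side',q);print((u-220)*5,(v-140)*5)
```

```text
[ 0.58523763 -0.03679845  0.11632693]
240.47543467788955 263.68702964900035
239.85683465532503 319.4389923672326
```

View pics/c4.png

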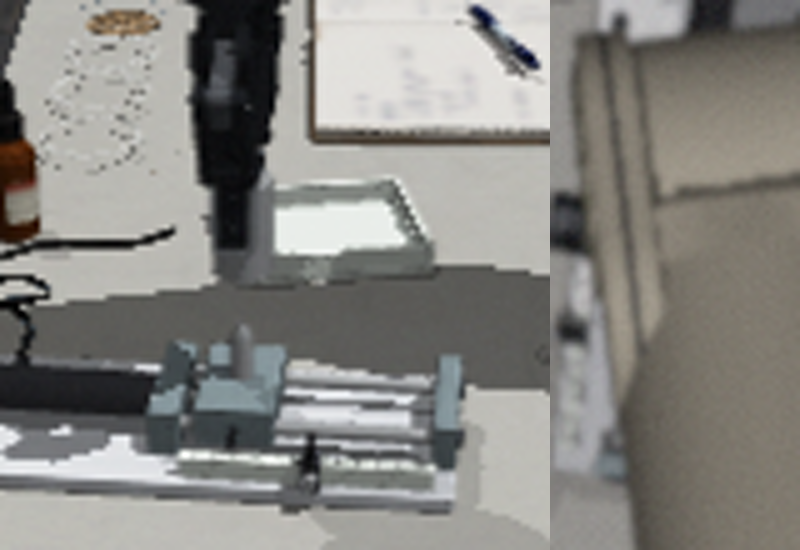

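Run:
```python
from h import *
s=cv2.imread('pics/s2.png');
print(ray('side',220+245/5-.4,140+325/5-.4,.068),ray('side',220+243/5-.4,140+377/5-.4,.038+0))
print(ray('side',220+243/5-.4,140+284/5-.4,.0985))
# pin rows in original first picture
s=cv2.imread('pics/s0.png',0)
print(s[201:219,262:276])
print(cv2.imread('pics/t0.png',0)[192:210,294:312])
for P in [(.5845,-.0387,.068),(.5845,-.0387,.038)]: print(proj('side',P),proj('top',P))
```

```text
[ 0.58432209 -0.03506609  0.068     ] [ 0.58568345 -0.03536567  0.038     ]
[ 0.58445189 -0.02048196  0.0985    ]
[[178 179 178 179 179 177 178 179 177 179 178 177 177 178]
 [177 176 177 177 178 177 179 177 178 178 177 179 178 178]
 [178 177 177 177 178 181 180 178 181 180 179 177 179 178]
 [181 179 177 180 180 178 179 180 181 180 180 179 180 181]
 [180 181 181 181 159 129 131 147 174 180 180 182 180 180]
 [180 181 181 178 122  99 121 127 168 182 182 180 181 180]
 [179 181 181 157  96  85 106 118 137 173 181 180 181 180]
 [152 165 169 121  76  78  97 110 133 172 180 179 181 182]
 [148 140 142 125  79  77  95 107 125 148 152 154 152 159]
 [147 143 142 125  81  77  93 105 116 138 142 142 141 140]
 [134 140 140 125  80  77  93 105 117 137 142 139 138 139]
 [138 138 138 122  80  75  93 105 116 136 142 142 141 143]
 [ 91  68  69  62  63  76  92 103 115 136 141 139 140 142]
 [ 96  72  68  61  61  75  90 104 113 133 137 140 139 142]
 [143  96  75  75  71  78  91 102 108 114 116 136 141 148]
 [141 142 141 140 141 128 113 112 117 116 117 137 141 134]
 [140 140 141 143 139 140 141 123 120 118 
[... 985 characters left out ...]
8 120 116 108 101  93  90  94  98 103 117 120 123 121 123 118 120]
 [122 120 115 111 105 103  96  96  98 106 114 118 121 121 123 123 119 122]
 [121 121 117 113 105 103 105 103 112 117 117 122 122 121 125 120 120 122]
 [120 121 121 119 109 107 111 113 118 123 121 122 122 122 124 120 121 121]
 [117 119 119 117 112 111 119 119 124 122 121 124 121 123 124 122 119 119]
 [111 114 115 113 114 115 119 123 122 120 115 120 120 123 121 120 121 119]]
(np.float64(268.57618713332465), np.float64(203.89154550728205)) (np.float64(302.61007793288195), np.float64(201.59570328455214))
(np.float64(268.7142237669606), np.float64(214.33210718523173)) (np.float64(302.1307562584301), np.float64(202.55481554685826))
```

>>> move_arm(
  moves=[
    [[-0.03,0.08,0],[0,0,0],0.2],
    [[0,0,0.6],[0,0,0],0.2],
    [[0,0,0.4],[0,0,0],0.2],
    [[0,0,0.3],[0,0,0],0.2],
  ],
)

```text
clock: 9.55
position: [0.5838, -0.0398, 0.0825]
ee_rot: [0.999, -0.043, -0.001, -0.0]
ft_force: [-0.5, -0.6, -1.7]
grip_width: 0.334
```

>>> move_arm(
  moves=[
    [[0,0,0.15],[0,0,0],0.2],
    [[0,0,0.15],[0,0,0],0.2],
    [[0,0,0.1],[0,0,0],0.2],
  ],
)

```text
clock: 9.93
position: [0.5852, -0.0395, 0.0743]
ee_rot: [0.999, -0.043, 0.001, -0.0]
ft_force: [3.7, 2.0, 0.8]
grip_width: 0.329
```

>>> move_arm(
  moves=[
    [[0.02,-0.03,0.15],[0,0,0],0.2],
    [[0.0,0,0.2],[0,0,0],0.2],
    [[0,0,0.2],[0,0,0],0.2],
  ],
)

```text
clock: 10.3
position: [0.5853, -0.0392, 0.06]
ee_rot: [0.999, -0.043, 0.001, 0.0]
ft_force: [3.7, 1.7, 2.2]
grip_width: 0.33
```

>>> move_arm(
  moves=[
    [[0.03,0,0.1],[0,0,0],0.2],
    [[0,0,0.1],[0,0,0],0.2],
    [[0,0,0.06],[0,0,0],0.2],
  ],
)

```text
clock: 10.68
position: [0.5859, -0.0392, 0.0555]
ee_rot: [0.999, -0.043, 0.0, 0.0]
ft_force: [-10.3, 1.2, 31.1]
grip_width: 0.326
```

>>> move_arm(
  moves=[
    [[0,0,-0.06],[0,0,0],0.2],
    [[0,0,0],[0,0,0],0.55],
    [[0,0,0],[0,0,0],0.55],
    [[0,0,0],[0,0,0],0.55],
  ],
)

```text
clock: 11.18
position: [0.5852, -0.0394, 0.0546]
ee_rot: [0.999, -0.043, -0.0, 0.0]
ft_force: [-0.3, 0.5, -0.6]
grip_width: 0.553
```

Run:
```python
from h import *
s=snap('side','s3.png');t=snap('top','t3.png');print(get_obs()['ft_force'],get_obs()['grip_width'])
```

```text
[-0.39963058 -0.30380626  1.05801629] 0.5493592249082192
```

>>> move_arm(
  moves=[
    [[0,0,-0.5],[0,0,0],0.55],
    [[0,0,-1],[0,0,0],0.55],
    [[0,0,-1],[0,0,0],0.55],
    [[0,0,-1],[0,0,0],0.55],
    [[0,0,0],[0,0,0],0.55],
  ],
)

```text
clock: 11.9
position: [0.587, -0.0392, 0.1455]
ee_rot: [0.999, -0.043, 0.002, 0.0]
ft_force: [0.1, -0.4, -0.2]
grip_width: 0.546
```

>>> move_arm(
  moves=[
    [[-1,-1,-0.2],[0,0,0],0.55],
    [[-1,-1,0],[0,0,0],0.55],
    [[-1,-1,0],[0,0,0],0.55],
    [[-1,-1,0],[0,0,0],0.55],
    [[-1,-1,0],[0,0,0],0.55],
  ],
)

```text
clock: 12.52
position: [0.4708, 0.0969, 0.1472]
ee_rot: [0.999, -0.043, -0.0, 0.0]
ft_force: [-0.1, 0.6, 0.2]
grip_width: 0.552
```

>>> move_arm(
  moves=[
    [[-0.6,-1,0],[0,0,0],0.55],
    [[0,-1,0],[0,0,0],0.55],
    [[0,-1,0],[0,0,0],0.55],
    [[0,-1,0],[0,0,0],0.55],
    [[0,-1,0],[0,0,0],0.55],
  ],
)

```text
clock: 13.15
position: [0.4675, 0.2225, 0.1472]
ee_rot: [0.999, -0.043, -0.0, 0.0]
ft_force: [1.0, -0.7, 0.1]
grip_width: 0.549
```

>>> move_arm(
  moves=[
    [[0,-1,0],[0,0,0],0.55],
    [[0,-1,0],[0,0,0],0.55],
    [[0,-0.6,0],[0,0,0],0.55],
    [[0,0,0],[0,0,0],0.55],
  ],
)

```text
clock: 13.65
position: [0.473, 0.2874, 0.1472]
ee_rot: [0.999, -0.043, -0.0, -0.0]
ft_force: [-0.3, -0.7, -0.8]
grip_width: 0.548
```

Run:
```python
from h import *
s=snap('side','s4.png');t=snap('top','t4.png')
a=cv2.resize(s[180:340,220:370],None,fx=3.6,fy=3.6,interpolation=2);b=cv2.resize(t[160:250,270:310],None,fx=6.4,fy=6.4,interpolation=2)
cv2.imwrite('pics/c5.png',np.hstack([a,b])[:,:,::-1]); p=get_obs()['position'];print(p)
for q in [(p[0],p[1]+.03,p[2]),(.4745,.288,.05)]:
    u,v=proj('side',q);print((u-220)*3.6,(v-180)*3.6)
```

```text
[0.47345511 0.28573758 0.14728592]
401.24579503989634 320.07315812368563
378.6945397143434 442.0038665393694
```

View pics/c5.png

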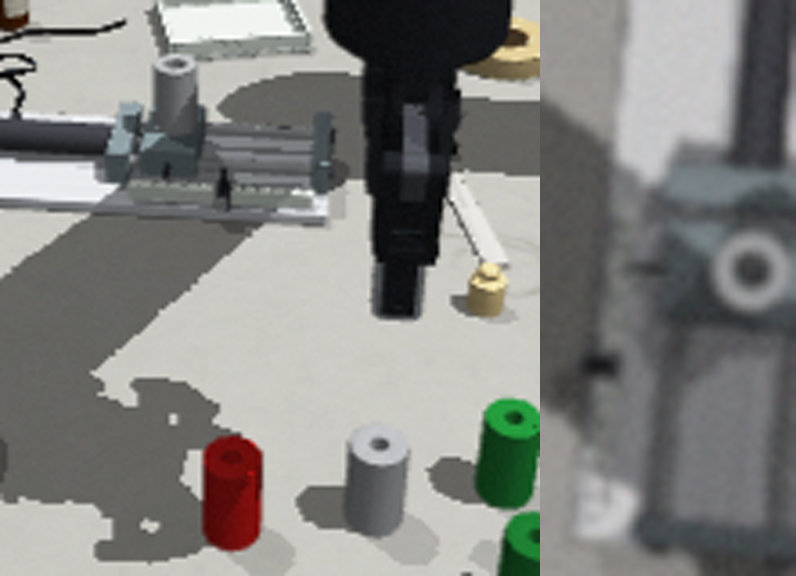

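The wide-bore sleeve is seated: its lower end sits on the slide top at (175,138). The fingers hang at (398,315) over the narrow-bore sleeve at (379,442), which matches the prediction. I grip it now.

>>> move_arm(
  moves=[
    [[0,-0.06,1],[0,0,0],0.55],
    [[0,0,1],[0,0,0],0.55],
    [[0,0,1],[0,0,0],0.55],
    [[0,0,1],[0,0,0],0.55],
    [[0,0,0.7],[0,0,0],0.55],
  ],
)

```text
clock: 14.38
position: [0.4736, 0.2868, 0.029]
ee_rot: [0.999, -0.044, -0.0, 0.001]
ft_force: [0.5, -0.3, 0.4]
grip_width: 0.549
```

>>> move_arm(
  moves=[
    [[0,0,0.4],[0,0,0],0.55],
    [[0,0,0],[0,0,0],0.2],
    [[0,0,0],[0,0,0],0.2],
    [[0,0,0],[0,0,0],0.2],
    [[0,0,0],[0,0,0],0.2],
  ],
  squeeze=50,
)

```text
clock: 15.0
position: [0.4737, 0.2883, 0.0204]
ee_rot: [0.999, -0.043, 0.0, -0.0]
ft_force: [-0.1, 0.7, -1.4]
grip_width: 0.336
```

>>> move_arm(
  moves=[
    [[0,0,-0.5],[0,0,0],0.2],
    [[0,0,-1],[0,0,0],0.2],
    [[0,0,-1],[0,0,0],0.2],
    [[0,0,-1],[0,0,0],0.2],
    [[0,0,-1],[0,0,0],0.2],
  ],
)

```text
clock: 15.62
position: [0.4735, 0.2883, 0.1344]
ee_rot: [0.999, -0.043, 0.0, -0.0]
ft_force: [0.0, -0.8, -1.3]
grip_width: 0.337
```

>>> move_arm(
  moves=[
    [[0,0,-1],[0,0,0],0.2],
    [[0,0,-0.6],[0,0,0],0.2],
    [[0,0,0],[0,0,0],0.2],
  ],
)

```text
clock: 16.0
position: [0.474, 0.2885, 0.1737]
ee_rot: [0.999, -0.043, 0.001, -0.0]
ft_force: [0.1, -0.9, -1.3]
grip_width: 0.337
```

>>> move_arm(
  moves=[
    [[0,1,0],[0,0,0],0.2],
    [[0,1,0],[0,0,0],0.2],
    [[0,1,0],[0,0,0],0.2],
    [[0,1,0],[0,0,0],0.2],
    [[0,1,0],[0,0,0],0.2],
  ],
)

```text
clock: 16.62
position: [0.462, 0.1626, 0.1715]
ee_rot: [0.999, -0.043, -0.001, 0.0]
ft_force: [-0.8, -0.6, -0.4]
grip_width: 0.337
```

>>> move_arm(
  moves=[
    [[0,1,0],[0,0,0],0.2],
    [[0,1,0],[0,0,0],0.2],
    [[0,1,0],[0,0,0],0.2],
    [[0,1,0],[0,0,0],0.2],
    [[0,1,0],[0,0,0],0.2],
  ],
)

```text
clock: 17.25
position: [0.4511, 0.0382, 0.1715]
ee_rot: [0.999, -0.043, -0.001, 0.0]
ft_force: [0.4, 0.6, 0.2]
grip_width: 0.337
```

>>> move_arm(
  moves=[
    [[0.5,1,0],[0,0,0],0.2],
    [[0.5,1,0],[0,0,0],0.2],
    [[0.5,1,0],[0,0,0],0.2],
    [[0.5,1,0],[0,0,0],0.2],
    [[0.5,1,0],[0,0,0],0.2],
  ],
)

```text
clock: 17.88
position: [0.503, -0.0916, 0.1714]
ee_rot: [0.999, -0.043, -0.001, -0.0]
ft_force: [-0.2, 0.6, -1.4]
grip_width: 0.333
```

>>> move_arm(
  moves=[
    [[0.5,1,0],[0,0,0],0.2],
    [[0.5,1,0],[0,0,0],0.2],
    [[0.5,1,0],[0,0,0],0.2],
    [[0.5,1,0],[0,0,0],0.2],
    [[0.2,1,0],[0,0,0],0.2],
  ],
)

```text
clock: 18.5
position: [0.5471, -0.2207, 0.171]
ee_rot: [0.999, -0.043, -0.001, -0.0]
ft_force: [-0.3, -0.3, -0.8]
grip_width: 0.332
```

>>> move_arm(
  moves=[
    [[0,1,0],[0,0,0],0.2],
    [[0,0.8,1],[0,0,0],0.2],
    [[0,0,1],[0,0,0],0.2],
    [[0,0,1],[0,0,0],0.2],
    [[0,0,1],[0,0,0],0.2],
  ],
)

```text
clock: 19.12
position: [0.5426, -0.2646, 0.0704]
ee_rot: [0.999, -0.043, -0.001, -0.0]
ft_force: [-0.2, 0.4, -1.2]
grip_width: 0.338
```

>>> move_arm(
  moves=[
    [[0,0,0],[0,0,0],0.2],
  ],
)

```text
clock: 19.25
position: [0.5414, -0.2641, 0.0697]
ee_rot: [0.999, -0.043, -0.003, -0.001]
ft_force: [0.1, 0.1, -0.5]
grip_width: 0.337
```

>>> move_arm(
  moves=[
    [[0,0,0.8],[0,0,0],0.2],
    [[0,0,0.7],[0,0,0],0.2],
    [[0,0,0.15],[0,0,0],0.2],
    [[0,0,0.08],[0,0,0],0.2],
    [[0,0,0],[0,0,0],0.2],
  ],
)

```text
clock: 19.88
position: [0.5437, -0.2651, 0.0297]
ee_rot: [0.999, -0.043, 0.0, 0.0]
ft_force: [-0.5, 0.2, -1.5]
grip_width: 0.337
```

>>> move_arm(
  moves=[
    [[0,0,0.1],[0,0,0],0.2],
    [[0,0,0.08],[0,0,0],0.2],
    [[0,0,0],[0,0,0],0.2],
  ],
)

```text
clock: 20.25
position: [0.5433, -0.2649, 0.0247]
ee_rot: [0.999, -0.043, -0.0, 0.0]
ft_force: [-0.0, -0.3, -0.7]
grip_width: 0.335
```

>>> move_arm(
  moves=[
    [[0,0,0.04],[0,0,0],0.2],
    [[0,0,0],[0,0,0],0.55],
    [[0,0,0],[0,0,0],0.55],
    [[0,0,0],[0,0,0],0.55],
  ],
)

```text
clock: 20.75
position: [0.5434, -0.2649, 0.0239]
ee_rot: [0.999, -0.043, 0.0, 0.0]
ft_force: [-0.0, -0.2, 0.3]
grip_width: 0.55
```

>>> move_arm(
  moves=[
    [[0,0,-0.5],[0,0,0],0.55],
    [[0,0,-1],[0,0,0],0.55],
    [[0,0,-1],[0,0,0],0.55],
    [[0,0,-1],[0,0,0],0.55],
    [[0,0,-1],[0,0,0],0.55],
  ],
)

```text
clock: 21.38
position: [0.5435, -0.265, 0.1382]
ee_rot: [0.999, -0.043, 0.0, 0.0]
ft_force: [0.2, -0.9, 0.3]
grip_width: 0.55
```

>>> move_arm(
  moves=[
    [[0,0,-0.5],[0,0,0],0.55],
    [[0,0,0],[0,0,0],0.55],
  ],
)

```text
clock: 21.62
position: [0.5438, -0.2651, 0.1498]
ee_rot: [0.999, -0.043, 0.001, 0.0]
ft_force: [-0.7, -0.3, -0.2]
grip_width: 0.548
```

>>> move_arm(
  moves=[
    [[0.86,-1,0],[0,0,0],0.55],
    [[0,-1,0],[0,0,0],0.55],
    [[0,-1,0],[0,0,0],0.55],
    [[0,-1,0],[0,0,0],0.55],
    [[0,-1,0],[0,0,0],0.55],
  ],
)

```text
clock: 22.25
position: [0.575, -0.1414, 0.1474]
ee_rot: [0.999, -0.043, -0.001, -0.0]
ft_force: [0.6, -0.5, -0.5]
grip_width: 0.551
```

>>> move_arm(
  moves=[
    [[0,-1,0],[0,0,0],0.55],
    [[0,-1,0],[0,0,0],0.55],
    [[0,-1,0],[0,0,0],0.55],
    [[0,-1,0],[0,0,0],0.55],
    [[0,-0.15,0],[0,0,0],0.55],
  ],
)

```text
clock: 22.88
position: [0.5841, -0.0368, 0.1477]
ee_rot: [0.999, -0.042, -0.001, -0.0]
ft_force: [0.3, -0.1, 0.3]
grip_width: 0.55
```

>>> move_arm(
  moves=[
    [[0,0,0],[0,0,0],0.55],
    [[0,0,0],[0,0,0],0.55],
  ],
)

```text
clock: 23.12
position: [0.5844, -0.0404, 0.1485]
ee_rot: [0.999, -0.044, -0.0, 0.0]
ft_force: [0.4, 0.4, -0.3]
grip_width: 0.55
```

Run:
```python
from h import *
s=snap('side','s5.png')
cv2.imwrite('pics/c6.png',cv2.resize(s[150:250,200:350],None,fx=5,fy=5,interpolation=2)[:,:,::-1]); print(get_obs()['position'])
```

```text
[ 0.58449038 -0.04025972  0.14861146]
```

View pics/c6.png

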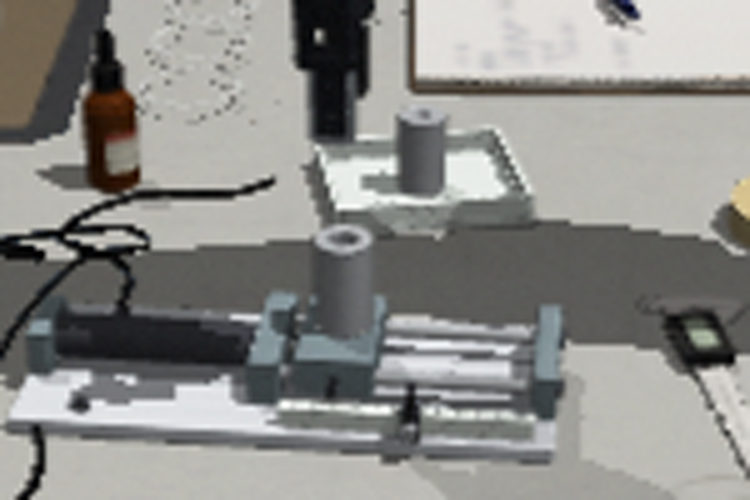

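The narrow sleeve stands in the tray at (421,150), and the seated sleeve is at (343,280). The pointer is at (332,388) and the fin at (411,400).

>>> move_arm(
  moves=[
    [[0.02,-0.04,1],[0,0,0],0.55],
    [[0,0,1],[0,0,0],0.55],
    [[0,0,1],[0,0,0],0.55],
    [[0,0,0.7],[0,0,0],0.55],
    [[0,0,0],[0,0,0],0.55],
  ],
)

```text
clock: 23.8
position: [0.5844, -0.0384, 0.0552]
ee_rot: [0.999, -0.044, -0.001, 0.0]
ft_force: [1.1, -0.2, -0.1]
grip_width: 0.551
```

>>> move_arm(
  moves=[
    [[0,0,0],[0,0,0],0.2],
    [[0,0,0],[0,0,0],0.2],
    [[0,0,0],[0,0,0],0.2],
    [[0,0,0],[0,0,0],0.2],
    [[0,0,0],[0,0,0],0.2],
  ],
  squeeze=80,
)

```text
clock: 24.42
position: [0.5861, -0.0381, 0.0575]
ee_rot: [0.999, -0.043, 0.001, 0.0]
ft_force: [0.2, -0.8, 6.3]
grip_width: 0.322
```

>>> move_arm(
  moves=[
    [[-0.3,0,0],[0,0,0],0.2],
    [[-0.4,0,0],[0,0,0],0.2],
    [[-0.4,0,0],[0,0,0],0.2],
    [[-0.3,0,0],[0,0,0],0.2],
    [[0,0,0],[0,0,0],0.2],
  ],
)

```text
clock: 25.05
position: [0.5516, -0.0349, 0.0576]
ee_rot: [0.999, -0.043, 0.002, 0.0]
ft_force: [5.4, 0.5, 4.0]
grip_width: 0.321
```

Run:
```python
from h import *
S=[snap('side',f's6_{i}.png').astype(float) for i in range(4)];s=np.mean(S,0).astype(np.uint8)
cv2.imwrite('pics/s6m.png',s[:,:,::-1])
cv2.imwrite('pics/c7.png',cv2.resize(s[205:245,225:325],None,fx=8,fy=8,interpolation=2)[:,:,::-1]); print(get_obs()['position'],get_obs()['ft_force'])
```

```text
[ 0.55200243 -0.03496613  0.05758052] [ 6.44488904 -1.91317798  3.77349765]
```

View pics/c7.png

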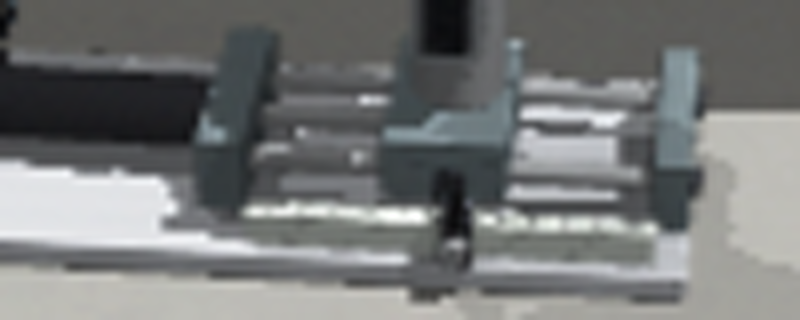

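Run:
```python
from h import *
o=np.array([.6094,-.0407]);t=np.radians(-5.0);d=np.array([np.cos(t),np.sin(t)]);n=np.array([-d[1],d[0]])
np.set_printoptions(linewidth=200)
m=cv2.imread('pics/s6m.png',0);s=cv2.imread('pics/s0.png',0)
print('now',[*range(270,294)]);
for v in range(222,243): print(v,m[v,270:294])
print('s0 fin')
for v in range(222,243): print(v,s[v,272:292])
print('s0 pointer',)
for v in range(220,236): print(v,s[v,256:278])
for x in (-.0255,-.061,-.063,-.065):
  for y,z in ((.048,.026),(.036,.026),(.055,.026),(.055,.038)):
    print(x,y,z,np.round(proj('side',np.r_[o+x*d+y*n,z]),1))
```

```text
now [270, 271, 272, 273, 274, 275, 276, 277, 278, 279, 280, 281, 282, 283, 284, 285, 286, 287, 288, 289, 290, 291, 292, 293]
222 [120 120  94 113 123 126 130 133 136 139 142 129 119 119 120 119 119 118 102 140 186 193 192 191]
223 [106 102  76  67  66  63  63  64  64  65  63  59  64  68  73  75  77  86  81 148 186 193 194 192]
224 [139 104  71  65  64  63  65  66  66  66  67  67  66  66  66  65  65  64  76 128 138 178 187 186]
225 [100  88  69  63  64  63  58  57  62  63  63  63  64  63  64  59  57  63  97 151 163 163 162 167]
226 [ 73  74  61  62  64  65  63  64  63  49  34  47  52  62  64  64  64  64  95 129 138 139 143 144]
227 [119 119  83  64  64  63  62  63  62  39  27  28  29  56  63  64  63  64  74  81  79  81  84  86]
228 [119 119  86  65  61  62  62  62  59  35  27  27  27  57  63  64  62  62 110 180 157 153 155 157]
229 [119 120 101  82  65  62  65  66  63  32  40  21  20  62  67  63  63  63 147 183 189 189 189 189]
230 [128 126  94  95  98  90  96  93  83  62  50  22  20  90  78  72  71  74  87  83  79  80  80  80]
231 [204 189 229 235 235 207 231 218 146 140  71  17  19 
[... 4282 characters left out ...]
0 101 107 110 111 110 109 110 112 111 109 111 112 115 113 113 113 112 103]
235 [171 136 130 131 112 106 119 123 125 117 109 111 104 110 113 111 109 110 112 112 100  98]
-0.0255 0.048 0.026 [266.6 228.6]
-0.0255 0.036 0.026 [267.2 226. ]
-0.0255 0.055 0.026 [266.2 230.2]
-0.0255 0.055 0.038 [266.2 225.9]
-0.061 0.048 0.026 [281.2 229.4]
-0.061 0.036 0.026 [281.6 226.7]
-0.061 0.055 0.026 [280.9 230.9]
-0.061 0.055 0.038 [280.9 226.7]
-0.063 0.048 0.026 [282.  229.4]
-0.063 0.036 0.026 [282.4 226.8]
-0.063 0.055 0.026 [281.8 231. ]
-0.063 0.055 0.038 [281.8 226.8]
-0.065 0.048 0.026 [282.8 229.5]
-0.065 0.036 0.026 [283.3 226.8]
-0.065 0.055 0.026 [282.6 231. ]
-0.065 0.055 0.038 [282.6 226.8]
```

At home the pointer column was about 265.7 and the fin is about 281.65. Level, allowing for the small y offset, is 281.9. The pointer now reads 279.7, so about 5.3 mm more travel is needed, with the mark at about 39.4 mm.

>>> move_arm(
  moves=[
    [[-0.12,0,0],[0,0,0],0.2],
    [[-0.09,0,0],[0,0,0],0.2],
    [[0,0,0],[0,0,0],0.2],
    [[0,0,0],[0,0,0],0.2],
  ],
)

```text
clock: 25.75
position: [0.5469, -0.0345, 0.0576]
ee_rot: [0.999, -0.043, 0.002, -0.0]
ft_force: [7.0, -0.3, 3.4]
grip_width: 0.325
```

Run:
```python
from h import *
np.set_printoptions(linewidth=200)
S=[snap('side',f's7_{i}.png').astype(float) for i in range(4)];s=np.mean(S,0).astype(np.uint8)
m=cv2.cvtColor(s,cv2.COLOR_RGB2GRAY); print([*range(270,298)])
for v in range(222,238): print(v,m[v,270:298])
# block edges + shift, sub-pixel vs s0: slide's front corner, by phase correlation of a slide-only patch
a=cv2.imread('pics/s0.png',0)
g=lambda im,v:im[v].astype(float)
def edge(im,v,u0): # right edge of the block's side face, linear crossing of 85->
    r=g(im,v)[u0-5:u0+8]; k=np.argmax(np.diff(r)); return r,k
p=get_obs();print(p['position'],p['ft_force'],p['grip_width'])
cv2.imwrite('pics/c8.png',cv2.resize(s[180:250,225:325],None,fx=8,fy=8,interpolation=2)[:,:,::-1])
t=np.mean([camera('top').astype(float) for _ in range(2)],0).astype(np.uint8); cv2.imwrite('pics/t7.png',t[:,:,::-1])
print(a[222:230,268:280])
```

```text
[270, 271, 272, 273, 274, 275, 276, 277, 278, 279, 280, 281, 282, 283, 284, 285, 286, 287, 288, 289, 290, 291, 292, 293, 294, 295, 296, 297]
222 [120 121 121 121 104 121 131 133 137 139 143 145 143 125 119 120 120 119 120 120 104 151 186 192 192 191 191 190]
223 [110 109 120 118  81  65  64  64  64  64  65  60  66  69  72  75  78  87  89  91  86 149 188 194 193 192 193 192]
224 [169 187 189 126  72  65  65  64  65  66  66  67  67  67  66  66  66  66  65  65  77 140 181 187 188 187 187 187]
225 [ 88 134 147 105  69  64  58  58  63  66  65  64  65  65  66  58  57  65  65  64  93 152 162 167 167 167 165 163]
226 [ 74  74  73  73  62  63  63  64  64  63  63  54  42  59  64  65  65  64  65  64 101 134 144 144 146 147 149 151]
227 [120 120  97  97  76  64  64  64  63  63  64  37  29  57  63  64  65  65  64  62  75  82  85  86  90  92  96 100]
228 [120 119 120 119  83  64  63  63  62  62  58  35  28  56  63  64  64  63  64  63  86 143 156 158 159 131 126 127]
229 [120 120 117 117  91  75  68  66  68  62  58  27  19  60  68  63  62  63  63  63 148 185 189 189 188 188 188 188]
230 [127 127  9
[... 733 characters left out ...]
  79  93  87 101  60 104 118 108 116 119 118 117 117 118 118 118 118 107 116]
237 [203 210 213 218 222 204 125  87  85  71  74  79  79  48 138 157 158 171 175 154 150 152 139 138 139 123 114 126]
[ 0.5469252  -0.03450336  0.0575985 ] [ 7.69542219 -1.44020882  3.98631404] 0.32140303211385324
[[ 86  89  92 102 107 111 102  80 173 191 191 191]
 [ 63  63  64  61  63  62  74  97 170 184 184 184]
 [ 62  61  61  63  63  61  74 147 178 182 179 179]
 [ 61  60  63  60  61  62  87 130 138 152 156 159]
 [ 59  61  59  61  61  60  74  84  86  89  92  97]
 [ 60  61  61  61  62  61  75 141 155 126 122 125]
 [ 60  59  59  60  61  60  95 171 184 181 183 210]
 [ 70  70  64  64  62  65  67  76  78  77  76 107]]
```

View pics/c8.png

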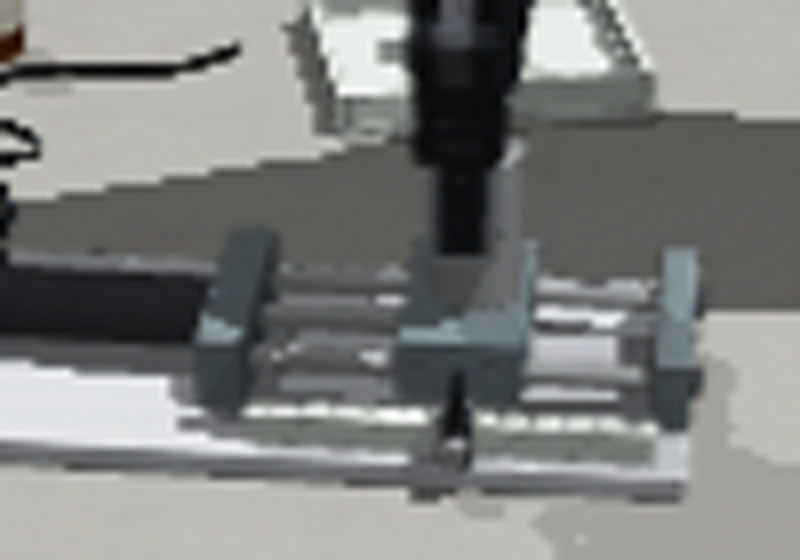

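>>> move_arm(
  moves=[
    [[-0.015,0,0],[0,0,0],0.2],
    [[0,0,0],[0,0,0],0.2],
    [[0,0,0],[0,0,0],0.2],
  ],
)

```text
clock: 26.42
position: [0.5466, -0.0345, 0.0576]
ee_rot: [0.999, -0.043, 0.002, -0.0]
ft_force: [6.7, 0.4, 3.3]
grip_width: 0.32
```

Run:
```python
from h import *
np.set_printoptions(linewidth=200)
s=np.mean([camera('side').astype(float) for _ in range(4)],0).astype(np.uint8)
m=cv2.cvtColor(s,cv2.COLOR_RGB2GRAY); print([*range(278,294)])
for v in range(224,232): print(v,m[v,278:294])
a=cv2.imread('pics/s0.png',0)
for nm,(u0,u1,v0,v1) in dict(beaker=(165,210,255,305),dropper=(214,230,155,190),weight=(347,363,252,268),fin=(276,288,231,238)).items():
    r=cv2.matchTemplate(m[v0-4:v1+4,u0-4:u1+4],a[v0:v1,u0:u1],cv2.TM_CCOEFF_NORMED);_,c,_,l=cv2.minMaxLoc(r);print(nm,round(c,3),l[0]-4,l[1]-4)
p=get_obs();print(p['clock'],p['position'],p['ft_force'],p['grip_width'])
```

```text
[278, 279, 280, 281, 282, 283, 284, 285, 286, 287, 288, 289, 290, 291, 292, 293]
224 [ 65  67  66  66  68  67  67  66  66  66  66  65  78 146 182 187]
225 [ 63  65  65  64  64  66  66  59  57  64  66  65  92 151 163 167]
226 [ 65  64  63  54  35  58  65  64  65  65  65  64  88 131 142 144]
227 [64 63 63 39 22 56 64 64 63 63 65 63 76 82 84 88]
228 [ 63  62  63  38  27  57  63  64  63  64  64  62 100 146 155 157]
229 [ 68  61  59  26  20  61  68  64  64  63  64  63 123 180 189 190]
230 [84 85 72 29 18 90 78 71 73 70 64 68 69 78 81 81]
231 [146 140  72  17  20  50 132 137 134  87 110 120  85  80  89  93]
beaker 0.999 0 0
dropper 1.0 0 0
weight 0.965 0 0
fin 0.973 0 0
26.625 [ 0.54664201 -0.03446207  0.05761028] [ 6.52169077 -0.89674723  3.29740631] 0.3250135300592784
```

Pointer and fin now coincide at column 281.8, and the bystanders and mark clip have not moved. Handing in while holding.

```bash
python3 -c "
from h import *
print(hand_in())"
```

```text
the job is handed in; nothing more can be done
None
```

The job is handed in at 26.6 s (limit 58 s), with the arm still gripping the seated sleeve and holding the slide out at the mark.

- **Which sleeve fits:** looking into the bores showed that the upper grey sleeve in the top view has the wide one. I lowered it onto the pin until it stopped on the slide's top, at about 31 N of contact force.
- **Other sleeve:** the narrow-bore sleeve stands upright in the white tray, confirmed in a side picture.
- **Pull:** I gripped the seated sleeve again with 80 N and pulled the slide out about 39.6 mm. The wrist force is about 6.5 N, close to what the spring should give (about 7.2 N).
- **Last checks:** in the side view the pointer and fin fall on the same image column (about 281.8). I estimate the remaining error at no more than about 0.5 mm. Template matches show the mark clip, beaker, dropper bottle and brass weight have not moved.
- **Not checked:** the arm blocked the top camera's view of the pin and pointer, so the final alignment rests on the side camera and the arm's travel. The two agree. No check failed.

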